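# Lower the stick mixer into the pot and lock it on

## Task

Push the stick mixer down its stand as far as it goes, so that its foot is down inside the covered pot, and only then set it running by itself: squeeze the trigger right in, press the lock-on button on the side of the grip right in while the trigger is held, and ease the trigger back while the button is still pressed, so that it stays locked on when you let go. Leave the mixer down, the pot standing in its place on the stand and the other things on the bench where they are.

Things in the scene. Friction and masses are not known exactly. Their poses are not given: they have to be found in the camera images.
- stand: Grey bench stand, fixed: base plate 230 x 190 x 12 mm with an upright 24 mm steel column, 253 mm high, that carries a stick mixer pointing down. Origin on the bench under the mixer's vertical axis; x axis: the way the trigger faces; y axis: the side of the lock-on button; z up. The column stands at x = -105 mm; the slide's sleeve on it and its arm stay below the grip.
- mixer (a joint): The mixer's slide down the column: 0 m fully up, 0.07 m fully down on the stop collar. It is stiff and stays where it is left; a push of about 4 to 8 N on top of the grip moves it slowly (each 0.1 m/s takes 2.5 N more). It starts 0 to 12 mm down.
- mixer_top (a point): Centre of the flat top (36 x 29 mm) of the mixer's upright grip (1 mm behind its axis), a place to push it down: 345 mm above the bench with the slide at 0, 275 mm fully down. The white grip is 75 mm tall and, in the stand's axes about the mixer's axis, spans x -22 to +20 and y -17 to +17 mm; below it (from 65 mm under the top) the body widens to 61 mm.
- trigger (a joint): Squeeze of the black trigger on the front of the grip: 0 m out, 0.012 m right in (stop). It slides straight in, towards the grip (along the stand's -x), against a spring of 3 N rising to 6.6 N. It springs back out unless locked. Locked on, it rests at about 0.007 m.
- trigger_face (a point): Centre of the trigger's flat front face; x axis points out of the trigger, y axis to the lock-on button's side, z up. The face is 24 mm wide (y) and 46 mm tall (z) and moves with the trigger; fully out it stands 16 mm in front of the grip, 36 mm from the mixer's axis. Its centre is 34 mm below the top of the grip.
- lock_button (a joint): Press of the lock-on button: 0 m out, 0.0065 m right in; slides straight into the grip (stand's -y), spring 1.5 to 3.1 N. A catch blocks it unless the trigger is in past 0.010 m. If the trigger is eased while the button is held in past 0.005 m, the catch keeps both (button 0.0047, trigger 0.007 m). A button let go first springs out; squeezing a locked trigger unlocks it.
- lock_face (a point): Centre of the flat round end (18 mm) of the grey lock-on button: round the corner from the trigger at the same height, 9 mm out of the grip, 26 mm from the mixer's axis in y and 4 mm in x. y axis points out of it. From above, finger and thumb reach both at once: one tip before the trigger, the other beside the button, the line between them at about 45 degrees across that corner of the grip.
- mixer_foot (a point): Centre of the underside of the mixer's steel foot (48 mm across); 98 mm above the bench when the slide is at 0, 28 mm when fully down.
- pot_mouth (a point): Centre of the round opening (70 mm across) in the grey lid of the steel pot, 81 mm above the bench. The loose, heavy pot (147 mm across its lid, 69 mm tall, small loop handles) stands on the stand's plate under the mixer.
- tub: White screw-lid tub, 77 mm across, 65 mm tall, beside the stand; origin under its centre. Leave alone.
- spatula: Spatula with wooden handle, 190 mm, lying on the bench. Leave alone.
- dye_a: Small dye bottle, 40 mm across, 70 mm tall, by the stand; origin under its centre. Leave alone.
- dye_b: Another small dye bottle, 40 mm across, 70 mm tall, by the stand; origin under its centre. Leave alone.
- scale: Flat bench scale, 190 x 150 x 44 mm; origin under its centre. Leave alone.
- carton: Carton, 45 x 75 x 115 mm, standing; origin under its centre. Leave alone.
- beaker: Clear beaker, 90 mm across, 110 mm tall; origin under its centre. Leave alone.
Things that resemble listed ones, but are neither listed nor needed, are in the scene too. What is shaped like the part that bears pot_mouth but green is not meant.

How it is judged:
By the outcome, as a careful person would: the job done as asked, in the order asked, and still so for the second after the job is handed in, with the robot touching nothing.
It also fails if it takes over 51 s, if anything falls off the work surface, if the arm or the gripper's body presses on something with over 40 N, if the wrist force passes 120 N, or if a joint passes its speed limit or range.

## Robot

A 6-joint arm with a two-finger parallel gripper is mounted at the origin on the work surface. World frame = base frame: x ahead of the robot, y to its left, z up, the work surface at z = 0. Lengths are in mm, angles in rad, forces in N, time in s.
With the tool pointing down it reaches from about 350 to 875 mm from the base axis. Payload 4.2 kg.
Tool frame: the origin (TCP) lies on the centre line of the jaws, within the pads' length; the fingertips stand 11 mm ahead of it and the grasp point (between the pads) lies 8 mm behind it; z points along the fingers, y is the direction in which the jaws open and shut (so a half turn about z gives the same grasp; the last joint's range is limited). The gripper opens to 87 mm and grips with 3 to 60 N. Pads are 19 mm wide; open, the fingers measure 117 mm over their backs; the gripper's body (75 mm by 190 mm) begins 51 mm behind the grasp point.
Start: joints at [1.391, 0.385, 0.008, 0, -1.194, -0.259], TCP at [265.5, 565.782, 233.55] pointing down, gripper open.
Joint ranges: [-3.14, 3.14], [-1.21, 2.06], [-1.07, 1.41], [-3.16, 2.05], [-2.99, -0.16], [-3.1, 3.1]. Speed limits (rad/s): [2.79, 2.79, 3.14, 3.14, 3.14, 3.14].

## Interface

Orientations are given as a unit quaternion [x, y, z, w].
In Python, from plant import bot gives the robot as it stands.
- The arm moves only by the tool step_arm, never from a script. Its argument "deltas" is a list of rows, each an object of numbers: "x", "y", "z": the shift along the tool's x, y, z in cm; "wx", "wy", "wz": the turn, a rotation vector about the tool's x, y, z in degrees; "claw": the finger opening in cm, from 0 to 8.7. In form: [{"x": .., "y": .., "z": .., "wx": .., "wy": .., "wz": .., "claw": ..}, ...]. A call has 1 to 20 rows; each row shifts and turns the commanded pose from where the row before left it, along the tool's axes as they then stand; what a row does not reach is not made up. A row lasts 1/10 s, in which the tool goes at most 50 mm and 8.59 degrees, less where a joint would pass 70% of its speed; a pose out of reach is approached as far as the arm can. A call with a gripper value outside its range is refused whole. The fingers move at their own pace and stop on an object; "force" is the grip in N (left out, the last holds). Time passes only in rows, so rows that do not move let the fingers close. It gives the time, the measured TCP pose, the force and the opening at its end, in the units of the state.
- bot.read_state(): the state, without advancing time (a new reading comes with each control period).
- bot.grab_frame(name): name is "scene" or "side" or "wrist"; returns the picture (420x560x3 uint8, red, green, blue); there is no depth.
- bot.camera_params(name): a dict with "fovy" (degrees; the focal length in pixels is half the picture's height over the tangent of half this angle, whatever the lens; pixels are square), "cx", "cy" (the principal point, pixels), "k1" (the pictures are not rectified: a ray, as slopes to the right and down, at radius r is drawn at 1 + k1 r^2 times it, then the intrinsics apply), "R" (3x3) and "t" (3): a world point X has camera coordinates R X + t; the wrist camera has in their place "tool_from_camera" (4x4, takes a point from camera to tool coordinates, whose origin is the TCP and whose axes are the flange's). Camera axes: x right, y down, z forward; pixel columns grow to the right and rows downward; lengths in mm; the calibration is good to about 2 mm. A picture is of the moment at which its call begins: read the wrist's pose just before it. camera_params takes no time and is no camera call.
- bot.job_done(): hands the job in, once; it reports no verdict.
Trained networks look in the newest picture that a camera, given by its name, has taken for a name from the list of things; names that differ only in an ending like _2 or _b are one class to them, and where a whole thing is asked for, a point or a joint stands for the part that bears it (a point fixed in the world has none). Each returns a list of dicts, best first, with "score" (0 to 1); they miss things now and then, are a little off and sometimes report something else, mostly with a low value. They report only what shows in the picture. A call takes as long as a camera call. They do not tell look-alikes from the thing itself.
- bot.look_for(camera, name): "at" ([x, y, z] in mm, in world coordinates, good to about 4 mm: the middle of the surface that is visible of it).
- bot.place_of(camera, name): "at" ([x, y, z] in mm, in world coordinates, good to about 4 mm: a listed point, or the origin of a listed thing).
The state is a dict: "t": time; "q": joint angles; "joint_vel": joint speeds; "joint_torque": joint torques, N m; "ee_pos": TCP position; "eef_rot": TCP orientation; "wrist_force": force on the tool from outside, world axes, zero at the start; "moment": the same for the moment, N m; "width": opening from 0.0 (shut) to 1.0 (fully open).
Only numpy, scipy, OpenCV 4.12 (cv2) and the standard library are available. Lean on these libraries where they do the work, as an engineer would, in place of code of your own. Each camera call takes 0.05 s, during which the arm holds its last target.

## Working session

There is one attempt and no reset: what is moved stays moved. The work goes in short steps, Python scripts to look and compute and a tool call to move; the robot and the scene stay as the last step left them, time stands still between calls to the robot, and variables do not carry over. Pictures are saved under pics/ and viewed, and the job is handed in when it is done.

Besides the shell and the picture viewer there is one more tool, called after ">>>" by a JSON object that holds its "op" and its "data", one argument or row to a line. step_arm: Moves the arm, as the interface text tells. Its arguments: {"type":"object","properties":{"deltas":{"type":"array"},"force":{"type":"number"}},"required":["deltas"]}

```bash
mkdir -p pics; ls; cat > h.py <<'E'
import numpy as np, cv2
from plant import bot
def cam(name,fn):
    im=bot.grab_frame(name); cv2.imwrite('pics/'+fn,im[:,:,::-1]); return im
def proj(name,X):
    p=bot.camera_params(name); R=np.array(p['R']);t=np.array(p['t'])
    c=np.atleast_2d(X)@R.T+t; s=c[:,:2]/c[:,2:]; r2=(s**2).sum(1,keepdims=True)
    f=210/np.tan(np.radians(p['fovy'])/2)
    return s*(1+p['k1']*r2)*f+[p['cx'],p['cy']]
E
python3 - <<'E'
from h import *
print(bot.read_state())
for c in ['scene','side','wrist']: cam(c,c+'0.png'); 
for c in ['scene','side']:
    for n in ['mixer_top','trigger_face','lock_face','mixer_foot','pot_mouth','stand']:
        print(c,n,[(np.round(d['at'],1).tolist(),round(d['score'],2)) for d in bot.place_of(c,n)])
E
```

```text
pics
{'t': 0.0, 'q': array([ 1.39063940e+00,  3.85564940e-01,  6.60435839e-03, -4.90029921e-04,
       -1.19403874e+00, -2.58597344e-01]), 'joint_vel': array([-0.00154055, -0.00057051, -0.0017263 ,  0.00036157,  0.00223573,
        0.00150576]), 'joint_torque': array([-7.13766872e-05, -3.90666318e+01,  1.87401724e+01,  4.21971023e+00,
        1.10464587e-02, -1.97170575e-04]), 'ee_pos': array([265.24429626, 565.26332311, 232.44747567]), 'eef_rot': array([ 9.76012894e-01, -2.17709818e-01, -1.84365848e-04,  1.10957750e-03]), 'wrist_force': array([ 0.54462961,  0.4176019 , -0.32753682]), 'moment': array([-0.01315374, -0.0031014 , -0.03240198]), 'width': 1.0009105391204431}
scene mixer_top [([544.4, 49.7, 337.7], 0.88), ([574.1, 28.1, 308.0], 0.28)]
scene trigger_face [([575.7, 29.0, 308.4], 0.61), ([552.7, 54.1, 79.4], 0.59)]
scene lock_face [([573.3, 71.7, 306.9], 0.4)]
scene mixer_foot [([549.1, 53.5, 95.8], 0.78)]
scene pot_mouth [([206.8, 273.1, 67.6], 0.88), ([207.5, -305.5, 70.1], 0.8), ([556.0, 50.6, 77.7], 0.65)]
scene stand [([546.4, 52.1, 95.8], 0.73)]
side mixer_top [([547.1, 50.4, 339.0], 0.98), ([565.7, -434.4, -3.0], 0.2)]
side trigger_face [([579.0, 31.2, 308.7], 0.61)]
side lock_face []
side mixer_foot [([555.5, 51.0, 95.2], 0.91), ([578.2, 31.4, 310.0], 0.57)]
side pot_mouth [([547.9, 44.8, 81.0], 0.95), ([212.9, 268.8, 69.9], 0.92), ([552.9, 50.0, 94.4], 0.67), ([203.3, -311.3, 75.5], 0.58)]
side stand [([550.8, 48.4, 3.2], 0.93)]
```

View pics/scene0.png

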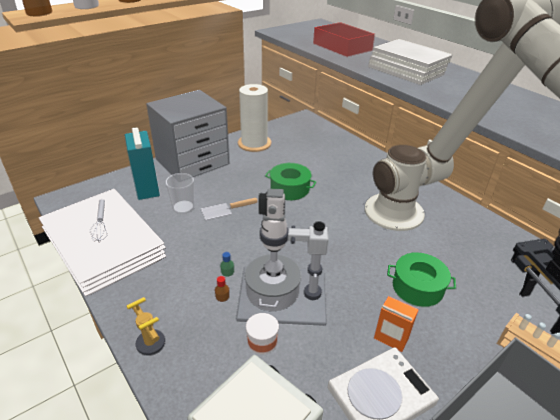

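View pics/side0.png

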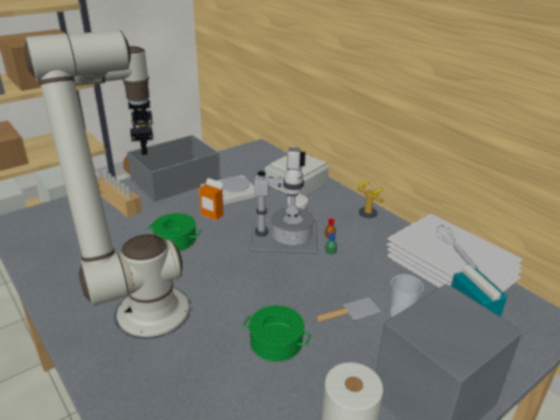

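```bash
python3 - <<'E'
import cv2
a=cv2.imread('pics/scene0.png');b=cv2.imread('pics/side0.png')
from h import *
for c in ['scene','side']:
    print(c,proj(c,[[546,50,338],[577,30,308],[573,72,307],[551,49,80]]).round(), 'campos',(-np.array(bot.camera_params(c)['R']).T@bot.camera_params(c)['t']).round())
E
```

```text
scene [[275. 191.]
 [258. 202.]
 [271. 211.]
 [272. 273.]] campos [1025.  679.  898.]
side [[294. 150.]
 [305. 158.]
 [295. 154.]
 [293. 218.]] campos [ -402. -1082.  1035.]
```

```bash
python3 - <<'E'
import cv2,numpy as np
a=cv2.imread('pics/scene0.png')[170:330,200:350];b=cv2.imread('pics/side0.png')[130:260,230:350]
f=lambda i:cv2.resize(i,(400,430),interpolation=cv2.INTER_CUBIC)
cv2.imwrite('pics/crop0.png',np.hstack([f(a),f(b)]))
from h import *
print(bot.camera_params('wrist'))
E
```

```text
{'fovy': 66.27818570523563, 'cx': 276.97755992600764, 'cy': 210.61638519496347, 'k1': -0.018787471693262985, 'tool_from_camera': array([[-1.48596152e-03, -9.68307122e-01, -2.49758101e-01,
         6.95101912e+01],
       [ 9.99998559e-01, -1.23373339e-03, -1.16643485e-03,
        -5.17173269e-01],
       [ 8.21332263e-04, -2.49759474e-01,  9.68307560e-01,
        -1.51079838e+02],
       [ 0.00000000e+00,  0.00000000e+00,  0.00000000e+00,
         1.00000000e+00]])}
```

View pics/crop0.png

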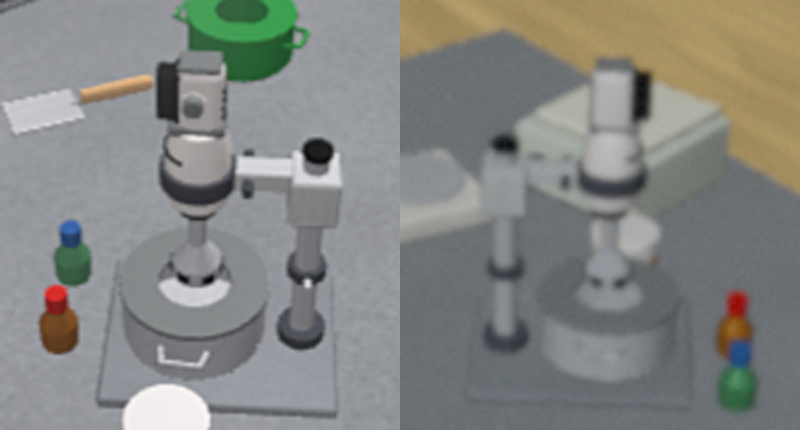

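View pics/wrist0.png

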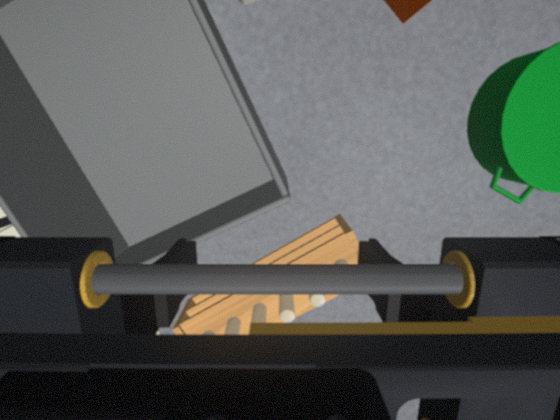

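The grip's black trigger shows at scene (258,202) and the grey button at (271,211), side (305,158). The pot under the mixer is at scene (272,273). Both green pots, at scene (290,180) and (420,278), are decoys. Next I'll raise the arm and look from above with the wrist camera.

>>> {"op": "step_arm", "data": {
  "deltas": [
    {"z": -4},
    {"z": -4},
    {"z": -4},
    {"z": -4},
    {"z": -4},
    {"x": 2.8,"y": 2.6},
    {"x": 2.8,"y": 2.6},
    {"x": 2.8,"y": 2.6},
    {"x": 2.8,"y": 2.6},
    {"x": 2.8,"y": 2.6},
    {"x": 2.8,"y": 2.6},
    {"x": 2.8,"y": 2.6},
    {"x": 2.8,"y": 2.6},
    {"x": 2.8,"y": 2.6},
    {"x": 2.8,"y": 2.6},
    {"x": 2.8,"y": 2.6},
    {"x": 2.8,"y": 2.6},
    {"x": 2.8,"y": 2.6},
    {"x": 2.8,"y": 2.6},
    {"x": 2.2,"y": 2.6}
  ]
}}

```text
$.deltas[0]: bad value
```

>>> {"op": "step_arm", "data": {
  "deltas": [
    {"wz": -7.4,"claw": 0},
    {"wz": -7.4,"claw": 0},
    {"wz": -7.4,"claw": 0},
    {"wz": -7.4,"claw": 0},
    {"wz": -7.4,"claw": 0},
    {"claw": 0},
    {"claw": 0},
    {"claw": 0}
  ],
  "force": 20
}}

```text
$.deltas[0]: bad value
```

```bash
cat >> h.py <<'E'
from scipy.spatial.transform import Rotation as Ro
def wcam(s):
    T=np.eye(4);T[:3,:3]=Ro.from_quat(s['eef_rot']).as_matrix();T[:3,3]=s['ee_pos']
    return T@np.array(bot.camera_params('wrist')['tool_from_camera'])
def wproj(s,X):
    p=bot.camera_params('wrist');C=np.linalg.inv(wcam(s))
    c=np.atleast_2d(X)@C[:3,:3].T+C[:3,3]; sl=c[:,:2]/c[:,2:]; r2=(sl**2).sum(1,keepdims=True)
    f=210/np.tan(np.radians(p['fovy'])/2)
    return sl*(1+p['k1']*r2)*f+[p['cx'],p['cy']]
def wray(s,uv,z):
    p=bot.camera_params('wrist');C=wcam(s);f=210/np.tan(np.radians(p['fovy'])/2)
    d=(np.atleast_2d(uv)-[p['cx'],p['cy']])/f; sl=d.copy()
    for _ in range(5): sl=d/(1+p['k1']*(sl**2).sum(1,keepdims=True))
    r=np.c_[sl,np.ones(len(sl))]@C[:3,:3].T; o=C[:3,3]
    return o+r*((z-o[2])/r[:,2])[:,None]
E
python3 - <<'E'
from h import *
s=bot.read_state(); print(s['t'],s['ee_pos'],Ro.from_quat(s['eef_rot']).as_matrix().round(3),s['q'],s['width'],s['wrist_force'])
im=cam('wrist','w1.png'); cv2.imwrite('pics/w1c.png',cv2.resize(im[:,:,::-1][0:260,80:480],(800,520),interpolation=cv2.INTER_CUBIC))
for n in ['mixer_top','trigger_face','lock_face']:
    r=bot.place_of('wrist',n); print(n,[(np.round(d['at'],1).tolist(),round(d['score'],2)) for d in r])
print(wproj(s,[[546,50,338],[577,30,308],[565,72,307]]))
E
```

```text
0.75 [265.49692299 565.77925004 233.60253555] [[ 0.905 -0.425 -0.   ]
 [-0.425 -0.905  0.   ]
 [-0.    -0.    -1.   ]] [ 1.39059517e+00  3.84615101e-01  7.91024318e-03 -1.92134671e-05
 -1.19399856e+00 -2.58575466e-01] 1.0042551473487034 [-0.38957108  0.21784811  0.4330137 ]
mixer_top []
trigger_face []
lock_face []
[[  1662.24607989  -1394.29651214]
 [ 11733.52940155 -14271.59850576]
 [ 21120.94416786 -27049.40090229]]
```

View pics/w1c.png

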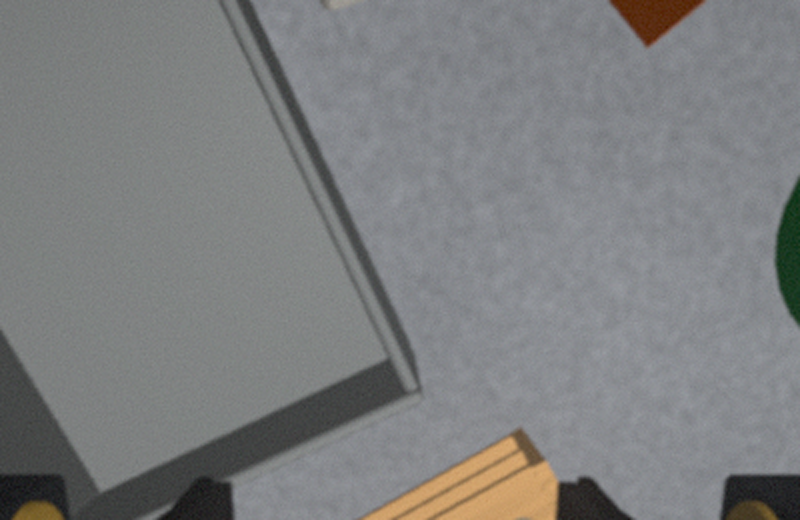

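The move was refused, so the rows seem to need every key. The picture only shows the grey tray and the wooden rack at the start pose. I'll test one row with all keys filled in.

>>> {"op": "step_arm", "data": {
  "deltas": [
    {"x": 0,"y": 0,"z": -4,"wx": 0,"wy": 0,"wz": 0,"claw": 8.7}
  ]
}}

```text
t: 1.05
ee_pos: [264.1, 562.9, 267.6]
eef_rot: [0.976, -0.218, -0.001, 0.007]
wrist_force: [-0.1, 0.5, -0.8]
width: 1.001
```

>>> {"op": "step_arm", "data": {
  "deltas": [
    {"x": 0,"y": 0,"z": -4,"wx": 0,"wy": 0,"wz": 0,"claw": 0},
    {"x": 0,"y": 0,"z": -4,"wx": 0,"wy": 0,"wz": 0,"claw": 0},
    {"x": 0,"y": 0,"z": -4,"wx": 0,"wy": 0,"wz": 0,"claw": 0},
    {"x": 0,"y": 0,"z": -4,"wx": 0,"wy": 0,"wz": 0,"claw": 0},
    {"x": 2.8,"y": 2.6,"z": 0,"wx": 0,"wy": 0,"wz": 0,"claw": 0},
    {"x": 2.8,"y": 2.6,"z": 0,"wx": 0,"wy": 0,"wz": 0,"claw": 0},
    {"x": 2.8,"y": 2.6,"z": 0,"wx": 0,"wy": 0,"wz": 0,"claw": 0},
    {"x": 2.8,"y": 2.6,"z": 0,"wx": 0,"wy": 0,"wz": 0,"claw": 0},
    {"x": 2.8,"y": 2.6,"z": 0,"wx": 0,"wy": 0,"wz": 0,"claw": 0},
    {"x": 2.8,"y": 2.6,"z": 0,"wx": 0,"wy": 0,"wz": 0,"claw": 0},
    {"x": 2.8,"y": 2.6,"z": 0,"wx": 0,"wy": 0,"wz": 0,"claw": 0},
    {"x": 2.8,"y": 2.6,"z": 0,"wx": 0,"wy": 0,"wz": 0,"claw": 0},
    {"x": 2.8,"y": 2.6,"z": 0,"wx": 0,"wy": 0,"wz": 0,"claw": 0},
    {"x": 2.8,"y": 2.6,"z": 0,"wx": 0,"wy": 0,"wz": 0,"claw": 0},
    {"x": 2.8,"y": 2.6,"z": 0,"wx": 0,"wy": 0,"wz": 0,"claw": 0},
    {"x": 2.8,"y": 2.6,"z": 0,"wx": 0,"wy": 0,"wz": 0,"claw": 0},
    {"x": 2.8,"y": 2.6,"z": 0,"wx": 0,"wy": 0,"wz": 0,"claw": 0},
    {"x": 2.8,"y": 2.6,"z": 0,"wx": 0,"wy": 0,"wz": 0,"claw": 0}
  ],
  "force": 20
}}

```text
t: 2.85
ee_pos: [465.9, 68.1, 433.9]
eef_rot: [0.976, -0.218, 0.0, -0.0]
wrist_force: [0.1, 0.6, 0.3]
width: 0.006
```

>>> {"op": "step_arm", "data": {
  "deltas": [
    {"x": 2.2,"y": 2.6,"z": 0,"wx": 0,"wy": 0,"wz": 0,"claw": 0},
    {"x": 0,"y": 0,"z": 0,"wx": 0,"wy": 0,"wz": -7.4,"claw": 0},
    {"x": 0,"y": 0,"z": 0,"wx": 0,"wy": 0,"wz": -7.4,"claw": 0},
    {"x": 0,"y": 0,"z": 0,"wx": 0,"wy": 0,"wz": -7.4,"claw": 0},
    {"x": 0,"y": 0,"z": 0,"wx": 0,"wy": 0,"wz": -7.4,"claw": 0},
    {"x": 0,"y": 0,"z": 0,"wx": 0,"wy": 0,"wz": -7.4,"claw": 0},
    {"x": 0,"y": 0,"z": 0,"wx": 0,"wy": 0,"wz": 0,"claw": 0},
    {"x": 0,"y": 0,"z": 0,"wx": 0,"wy": 0,"wz": 0,"claw": 0},
    {"x": 0,"y": 0,"z": 0,"wx": 0,"wy": 0,"wz": 0,"claw": 0}
  ]
}}

```text
t: 3.75
ee_pos: [474.5, 36.9, 433.6]
eef_rot: [0.995, 0.102, 0.0, -0.0]
wrist_force: [-0.4, 0.4, 0.2]
width: 0.004
```

```bash
python3 - <<'E'
from h import *
s=bot.read_state(); print(s['t'],s['ee_pos'],Ro.from_quat(s['eef_rot']).as_matrix().round(3),s['q'],s['width'],s['wrist_force'])
im=cam('wrist','w2.png'); cv2.imwrite('pics/w2c.png',cv2.resize(im[:,:,::-1][0:260,80:480],(800,520),interpolation=cv2.INTER_CUBIC))
for n in ['mixer_top','trigger_face','lock_face']:
    r=bot.place_of('wrist',n); print(n,[(np.round(d['at'],1).tolist(),round(d['score'],2)) for d in r])
print(wproj(s,[[546,50,338],[577,30,308],[565,72,307]]))
E
```

```text
3.75 [474.54347934  36.86675067 433.62322379] [[ 0.979  0.204  0.   ]
 [ 0.204 -0.979  0.   ]
 [ 0.    -0.    -1.   ]] [ 4.19902833e-01  4.69733772e-02  5.69584706e-02 -2.07219542e-05
 -1.58063174e+00  1.35609583e+00] 0.003897998578371462 [-0.40980741  0.42776763  0.16550918]
mixer_top [([547.1, 50.9, 342.2], 0.89)]
trigger_face [([574.9, 29.0, 300.4], 0.94), ([661.5, 151.7, -2.1], 0.57)]
lock_face [([567.5, 67.5, 305.7], 0.53)]
[[278.79657706 123.59982552]
 [310.48037429  90.66555823]
 [257.00618636  94.99320132]]
```

View pics/w2c.png

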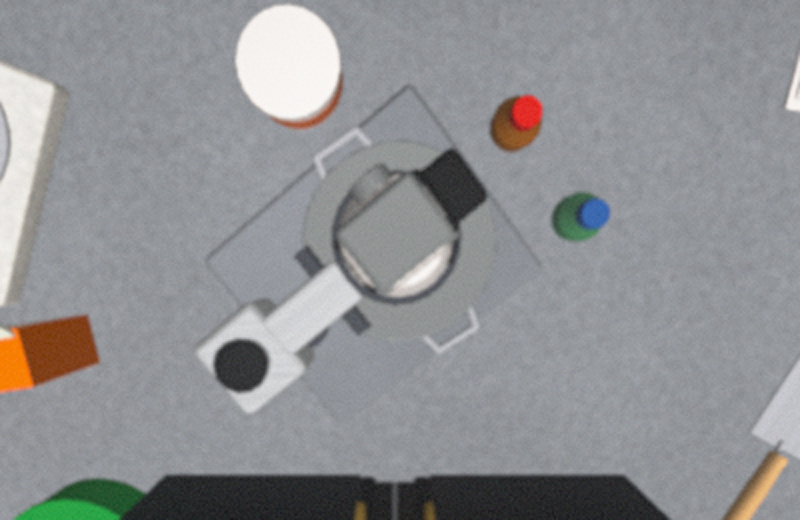

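The grip's top is centred at crop (398,233). The trigger is up-right at (455,185) and the button up-left at (372,185). Both dye bottles are clear of the grip. Next I'll work out the yaw.

```bash
python3 - <<'E'
from h import *
s=bot.read_state()
f=lambda c:np.array(c)/2+[80,0]
P=wray(s,f([[408,87],[207,260],[540,265]]),12)
print(P.round(1)); e1=P[0]-P[1]; e2=P[2]-P[0]
print('edges',np.linalg.norm(e1),np.degrees(np.arctan2(e1[1],e1[0])),np.linalg.norm(e2),np.degrees(np.arctan2(e2[1],e2[0])))
T=wray(s,f([[404,172],[458,236],[390,294],[338,235]]),340);print(T.round(1),T.mean(0))
e=T[0]-T[3];print(np.degrees(np.arctan2(e[1],e[0])),np.linalg.norm(e));e=T[1]-T[2];print(np.degrees(np.arctan2(e[1],e[0])));e=T[1]-T[0];print(np.degrees(np.arctan2(e[1],e[0])),np.linalg.norm(e))
# col top cap centre, unknown z ~ 285..
for z in (265,):
  c=wray(s,f([[242,365]]),z)[0]; d=T.mean(0)-c; print(c,np.hypot(*d[:2]),np.degrees(np.arctan2(d[1],d[0])))
E
```

```text
[[675.8  66.9  12. ]
 [506.5 208.8  12. ]
 [561.  -74.5  12. ]]
edges 220.88230955607085 -39.945574536301955 182.21963200491032 -129.0745084446189
[[572.   53.2 340. ]
 [554.4  29.2 340. ]
 [528.8  49.4 340. ]
 [545.8  72.3 340. ]] [550.2405326   51.03837843 340.        ]
-36.17867931759126 32.44044467835891
-38.26650079817722
-126.31455816056284 29.702193624752578
[475.14296554 114.74538084 265.        ] 98.47957521610817 -40.30871209302305
```

>>> {"op": "step_arm", "data": {
  "deltas": [
    {"x": 3.75,"y": 0.08,"z": 0,"wx": 0,"wy": 0,"wz": 0,"claw": 0},
    {"x": 3.75,"y": 0.07,"z": 0,"wx": 0,"wy": 0,"wz": 0,"claw": 0},
    {"x": 0,"y": 0,"z": 3.5,"wx": 0,"wy": 0,"wz": 5.3,"claw": 0},
    {"x": 0,"y": 0,"z": 3,"wx": 0,"wy": 0,"wz": 0,"claw": 0},
    {"x": 0,"y": 0,"z": 0,"wx": 0,"wy": 0,"wz": 0,"claw": 0},
    {"x": 0,"y": 0,"z": 0,"wx": 0,"wy": 0,"wz": 0,"claw": 0}
  ]
}}

```text
t: 4.55
ee_pos: [548.7, 50.6, 369.4]
eef_rot: [0.998, 0.057, 0.0, 0.001]
wrist_force: [0.4, 0.3, 0.6]
width: 0.003
```

```bash
python3 - <<'E'
from h import *
s=bot.read_state(); print(s['t'],s['ee_pos'],Ro.from_quat(s['eef_rot']).as_matrix().round(3),s['wrist_force'])
a=cam('scene','s1.png')[130:250,200:360];b=cam('side','d1.png')[80:200,220:360]
f=lambda i:cv2.resize(i[:,:,::-1],(400,340),interpolation=cv2.INTER_CUBIC)
cv2.imwrite('pics/c1.png',np.hstack([f(a),f(b)]))
E
```

```text
4.55 [548.65260946  50.56019098 369.36782116] [[ 0.993  0.114  0.001]
 [ 0.114 -0.993 -0.001]
 [ 0.001  0.001 -1.   ]] [0.43669518 0.29079895 0.55244223]
```

View pics/c1.png

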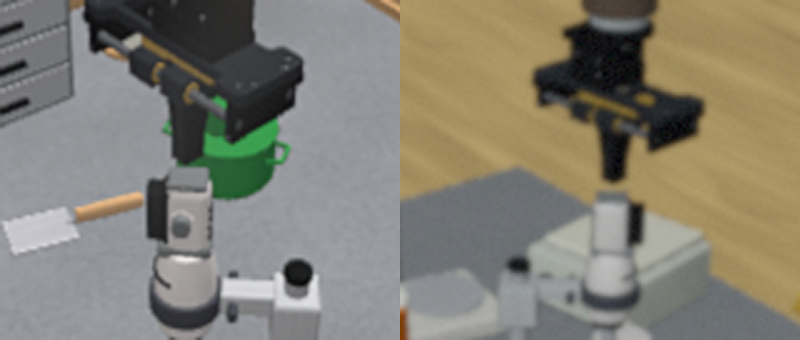

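The closed fingers sit over the grip's top in both views, with the tips at crop (190,158) and (613,178). Now I'll push down slowly.

>>> {"op": "step_arm", "data": {
  "deltas": [
    {"x": 0,"y": 0,"z": 0.5,"wx": 0,"wy": 0,"wz": 0,"claw": 0},
    {"x": 0,"y": 0,"z": 0.5,"wx": 0,"wy": 0,"wz": 0,"claw": 0},
    {"x": 0,"y": 0,"z": 0.5,"wx": 0,"wy": 0,"wz": 0,"claw": 0},
    {"x": 0,"y": 0,"z": 0.5,"wx": 0,"wy": 0,"wz": 0,"claw": 0},
    {"x": 0,"y": 0,"z": 0.5,"wx": 0,"wy": 0,"wz": 0,"claw": 0},
    {"x": 0,"y": 0,"z": 0.5,"wx": 0,"wy": 0,"wz": 0,"claw": 0}
  ]
}}

```text
t: 5.25
ee_pos: [548.3, 50.8, 339.0]
eef_rot: [0.998, 0.057, 0.001, -0.0]
wrist_force: [-3.2, 0.3, 4.9]
width: 0.005
```

>>> {"op": "step_arm", "data": {
  "deltas": [
    {"x": 0,"y": 0,"z": 0.4,"wx": 0,"wy": 0,"wz": 0,"claw": 0},
    {"x": 0,"y": 0,"z": 0.4,"wx": 0,"wy": 0,"wz": 0,"claw": 0},
    {"x": 0,"y": 0,"z": 0.4,"wx": 0,"wy": 0,"wz": 0,"claw": 0},
    {"x": 0,"y": 0,"z": 0.4,"wx": 0,"wy": 0,"wz": 0,"claw": 0},
    {"x": 0,"y": 0,"z": 0.4,"wx": 0,"wy": 0,"wz": 0,"claw": 0}
  ]
}}

```text
t: 5.75
ee_pos: [548.3, 50.8, 318.2]
eef_rot: [0.998, 0.057, -0.0, -0.0]
wrist_force: [-2.5, 0.7, 4.5]
width: 0.004
```

>>> {"op": "step_arm", "data": {
  "deltas": [
    {"x": 0,"y": 0,"z": 0.4,"wx": 0,"wy": 0,"wz": 0,"claw": 0},
    {"x": 0,"y": 0,"z": 0.4,"wx": 0,"wy": 0,"wz": 0,"claw": 0},
    {"x": 0,"y": 0,"z": 0.4,"wx": 0,"wy": 0,"wz": 0,"claw": 0},
    {"x": 0,"y": 0,"z": 0.4,"wx": 0,"wy": 0,"wz": 0,"claw": 0},
    {"x": 0,"y": 0,"z": 0.4,"wx": 0,"wy": 0,"wz": 0,"claw": 0},
    {"x": 0,"y": 0,"z": 0.4,"wx": 0,"wy": 0,"wz": 0,"claw": 0},
    {"x": 0,"y": 0,"z": 0.4,"wx": 0,"wy": 0,"wz": 0,"claw": 0}
  ]
}}

```text
t: 6.45
ee_pos: [548.3, 50.8, 290.2]
eef_rot: [0.998, 0.057, 0.0, -0.0]
wrist_force: [-1.2, -0.1, 4.8]
width: 0.007
```

>>> {"op": "step_arm", "data": {
  "deltas": [
    {"x": 0,"y": 0,"z": 0.2,"wx": 0,"wy": 0,"wz": 0,"claw": 0},
    {"x": 0,"y": 0,"z": 0.1,"wx": 0,"wy": 0,"wz": 0,"claw": 0},
    {"x": 0,"y": 0,"z": 0.1,"wx": 0,"wy": 0,"wz": 0,"claw": 0}
  ]
}}

```text
t: 6.75
ee_pos: [548.3, 50.8, 286.4]
eef_rot: [0.998, 0.057, -0.0, 0.0]
wrist_force: [-1.5, 2.3, 8.5]
width: 0.006
```

>>> {"op": "step_arm", "data": {
  "deltas": [
    {"x": 0,"y": 0,"z": 0.1,"wx": 0,"wy": 0,"wz": 0,"claw": 0},
    {"x": 0,"y": 0,"z": 0,"wx": 0,"wy": 0,"wz": 0,"claw": 0}
  ]
}}

```text
t: 6.95
ee_pos: [548.3, 50.8, 286.4]
eef_rot: [0.998, 0.057, 0.0, 0.0]
wrist_force: [-2.4, 2.1, 6.8]
width: 0.005
```

>>> {"op": "step_arm", "data": {
  "deltas": [
    {"x": 0,"y": 0,"z": 0.1,"wx": 0,"wy": 0,"wz": 0,"claw": 0},
    {"x": 0,"y": 0,"z": 0.1,"wx": 0,"wy": 0,"wz": 0,"claw": 0},
    {"x": 0,"y": 0,"z": 0,"wx": 0,"wy": 0,"wz": 0,"claw": 0}
  ]
}}

```text
t: 7.25
ee_pos: [548.3, 50.8, 286.4]
eef_rot: [0.998, 0.058, 0.001, 0.0]
wrist_force: [-5.0, 3.0, 13.8]
width: 0.003
```

The force reached 13.8 N with no more travel and the tips at about 275 mm, so the mixer is on its stop. I'll lift, back off and look again.

>>> {"op": "step_arm", "data": {
  "deltas": [
    {"x": 0,"y": 0,"z": -1,"wx": 0,"wy": 0,"wz": 0,"claw": 0},
    {"x": 0,"y": 0,"z": -4,"wx": 0,"wy": 0,"wz": 0,"claw": 0},
    {"x": 0,"y": 0,"z": -3.5,"wx": 0,"wy": 0,"wz": 0,"claw": 0},
    {"x": -3.75,"y": 0,"z": 0,"wx": 0,"wy": 0,"wz": 0,"claw": 3.1},
    {"x": -3.75,"y": 0,"z": 0,"wx": 0,"wy": 0,"wz": 0,"claw": 3.1},
    {"x": 0,"y": 0,"z": 0,"wx": 0,"wy": 0,"wz": 0,"claw": 3.1},
    {"x": 0,"y": 0,"z": 0,"wx": 0,"wy": 0,"wz": 0,"claw": 3.1},
    {"x": 0,"y": 0,"z": 0,"wx": 0,"wy": 0,"wz": 0,"claw": 3.1}
  ],
  "force": 60
}}

```text
t: 8.05
ee_pos: [474.4, 42.3, 368.1]
eef_rot: [0.998, 0.057, -0.0, 0.0]
wrist_force: [-0.4, 0.9, -0.5]
width: 0.323
```

```bash
python3 - <<'E'
from h import *
s=bot.read_state(); print(s['t'],s['ee_pos'],s['width']*87,s['wrist_force'])
im=cam('wrist','w3.png'); cv2.imwrite('pics/w3c.png',cv2.resize(im[40:180,190:370,::-1],(792,616-16),interpolation=cv2.INTER_CUBIC))
for c in ['wrist','scene','side']:
  if c!='wrist': cam(c,c+'3.png')
  for n in ['mixer_top','trigger_face','lock_face']+(['mixer_foot'] if c!='wrist' else []):
    r=bot.place_of(c,n); print(c,n,[(np.round(d['at'],1).tolist(),round(d['score'],2)) for d in r])
E
```

```text
8.05 [474.367734    42.31921392 368.09382451] 28.13570982142311 [-0.3531246   0.91069033 -0.47048043]
wrist mixer_top [([548.4, 53.4, 275.9], 0.86)]
wrist trigger_face [([579.8, 29.1, 239.5], 0.71)]
wrist lock_face [([568.9, 69.1, 236.8], 0.68)]
scene mixer_top [([546.3, 53.3, 272.7], 0.86)]
scene trigger_face [([575.4, 27.7, 249.4], 0.58)]
scene lock_face [([570.0, 72.6, 241.5], 0.37)]
scene mixer_foot [([550.1, 50.6, 30.9], 0.78), ([437.2, -340.0, -0.2], 0.64)]
side mixer_top [([546.6, 51.8, 275.1], 0.73)]
side trigger_face [([550.0, 48.8, -1.6], 0.43)]
side lock_face []
side mixer_foot [([557.1, 48.1, 30.0], 0.72)]
```

View pics/w3c.png

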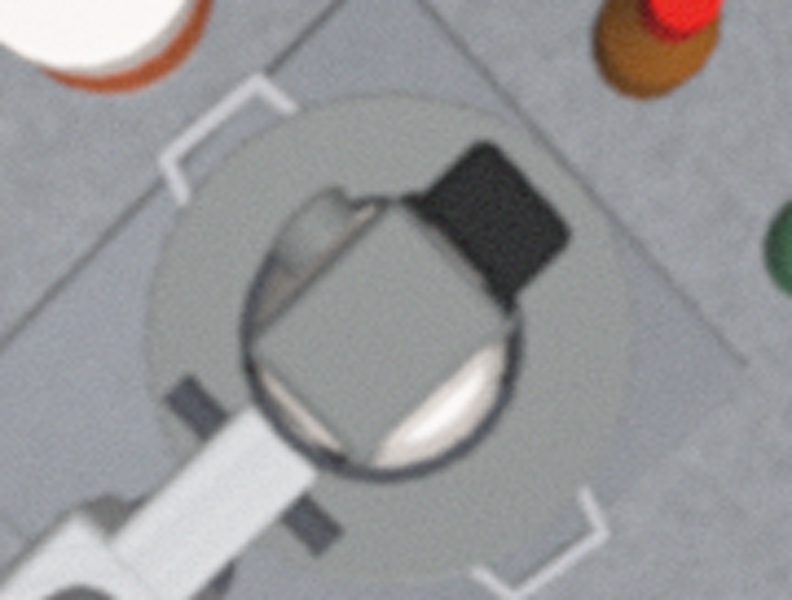

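View pics/scene3.png

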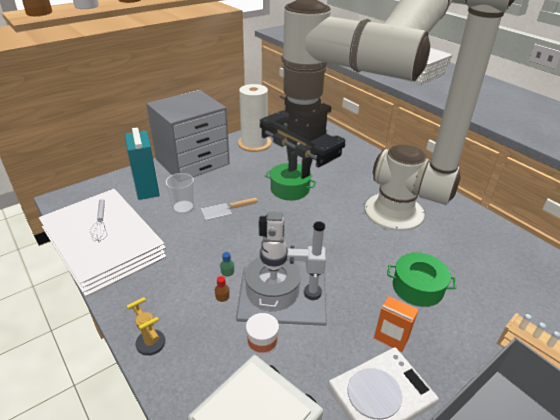

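The mixer is down with its foot in the pot. The crop's top corners are (400,205), (512,318), (365,462) and (255,345), and the trigger is at (485,225).

```bash
python3 - <<'E'
from h import *
s=bot.read_state()
print(s['width']*87,s['t'],s['ee_pos'])
s['ee_pos']=np.array([474.4,42.3,368.1])
f=lambda c:np.array(c)/[4.4,4.286]+[190,40]
T=wray(s,f([[400,205],[512,318],[365,462],[255,345]]),275)
print(T.round(1),T.mean(0).round(1))
for i,j in((3,0),(2,1)): e=T[j]-T[i];print(np.degrees(np.arctan2(e[1],e[0])),np.linalg.norm(e))
for i,j in((0,1),(3,2)): e=T[j]-T[i];print(np.degrees(np.arctan2(e[1],e[0]))+90,np.linalg.norm(e))
# trigger top outer corners (z=264)
Q=wray(s,f([[487,143],[570,237]]),264);e=Q[1]-Q[0];print(Q.round(1),np.degrees(np.arctan2(e[1],e[0]))+90,np.linalg.norm(e))
P=wray(s,f([[415,0],[745,362]]),12);e=P[1]-P[0];print('edge',np.degrees(np.arctan2(e[1],e[0]))+90)
for yaw in (-38.5,):
  R=Ro.from_euler('z',yaw,degrees=True).as_matrix()
  o=T.mean(0)+R@[1,0,0]; o[2]=0
  d=(Q.mean(0)-o)@R;print('trigger in stand',d)
  pts={'trig':[36,0,264],'trigL':[36,12,264],'trigR':[36,-12,264],'btn':[4,26,241]}
  for k,v in pts.items(): print(k,(o+R@v).round(1),((wproj(s,o+R@v)[0]-[190,40])*[4.4,4.286]).round())
E
```

```text
30.923655434684097 8.75 [473.77929262  42.2087961  368.58602401]
[[571.5  50.4 275. ]
 [555.6  29.9 275. ]
 [528.9  51.4 275. ]
 [546.4  71.8 275. ]] [550.6  50.9 275. ]
-40.35284849140448 32.99978140039946
-38.87390373835072 34.33452966332673
-37.79954427885232 25.988443644678743
-40.70614368123131 26.849313069687415
[[584.5  37.  264. ]
 [570.8  20.9 264. ]] -40.36877906219539 21.12861694125907
edge -39.16594816508524
trigger in stand [ 3.37963790e+01 -2.59663488e-01  2.64000000e+02]
trig [579.5  27.8 264. ] [537. 180.]
trigL [587.   37.2 264. ] [488. 127.]
trigR [572.1  18.4 264. ] [586. 231.]
btn [570.7  68.1 241. ] [303. 220.]
```

>>> {"op": "step_arm", "data": {
  "deltas": [
    {"x": 3,"y": 0.23,"z": 0,"wx": 0,"wy": 0,"wz": 0,"claw": 3.1},
    {"x": 3,"y": 0.23,"z": 0,"wx": 0,"wy": 0,"wz": 0,"claw": 3.1},
    {"x": 3,"y": 0.23,"z": 0,"wx": 0,"wy": 0,"wz": 0,"claw": 3.1},
    {"x": 3.06,"y": 0.22,"z": 0,"wx": 0,"wy": 0,"wz": 0,"claw": 3.1},
    {"x": 0,"y": 0,"z": 2.5,"wx": 0,"wy": 0,"wz": 0.8,"claw": 3.1},
    {"x": 0,"y": 0,"z": 2.5,"wx": 0,"wy": 0,"wz": 0,"claw": 3.1},
    {"x": 0,"y": 0,"z": 1.5,"wx": 0,"wy": 0,"wz": 0,"claw": 3.1},
    {"x": 0,"y": 0,"z": 0,"wx": 0,"wy": 0,"wz": 0,"claw": 3.1},
    {"x": 0,"y": 0,"z": 0,"wx": 0,"wy": 0,"wz": 0,"claw": 3.1}
  ]
}}

```text
t: 9.65
ee_pos: [595.0, 46.9, 304.1]
eef_rot: [0.999, 0.05, 0.0, 0.0]
wrist_force: [-0.8, -0.5, 0.3]
width: 0.357
```

```bash
cat >> h.py <<'E'
AX=np.array([549.3,51.3]);YAW=-39.3
def st(s):
    R=Ro.from_euler('z',YAW,degrees=True).as_matrix()[:2,:2]
    c=(s['ee_pos'][:2]-AX)@R; F=s['wrist_force'][:2]@R
    m=Ro.from_quat(s['eef_rot']).as_matrix(); ty=np.degrees(np.arctan2(m[1,0],m[0,0]))
    g=s['width']*87; w=R.T@m[:2,0]; u=R.T@m[:2,1]
    A=c+g/2*u-9.5*w; B=c-g/2*u-9.5*w
    print('t',round(s['t'],2),'pos',s['ee_pos'].round(1),'yaw',ty.round(2),'c',c.round(1),'A',A.round(1),'B',B.round(1),'F',F.round(1),s['wrist_force'][2].round(1),'g',round(g,1))
def two(tag,z=1):
    a=cam('scene','s%s.png'%tag)[150:270,200:360];b=cam('side','d%s.png'%tag)[110:230,220:380]
    f=lambda i:cv2.resize(i[:,:,::-1],(400,300),interpolation=cv2.INTER_CUBIC)
    cv2.imwrite('pics/c%s.png'%tag,np.hstack([f(a),f(b)]))
E
python3 - <<'E'
from h import *
st(bot.read_state()); two('4')
E
```

```text
t 9.65 pos [595.   46.9 304.1] yaw 5.77 c [38.1 25.5] A [42.4  7.8] B [20.4 29.8] F [-0.3 -0.9] 0.3 g 31.1
```

View pics/c4.png

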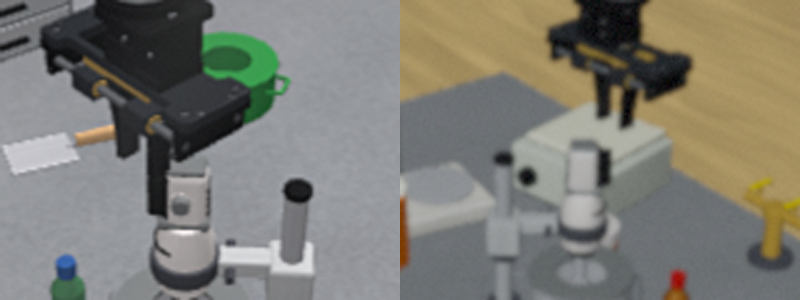

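The tips hang beyond the grip's corner: in the left view one finger is before the trigger (155,215) and the other is behind it, nearer the button side. I'll go down past the grip.

>>> {"op": "step_arm", "data": {
  "deltas": [
    {"x": 0,"y": 0,"z": 1.5,"wx": 0,"wy": 0,"wz": 0,"claw": 3.1},
    {"x": 0,"y": 0,"z": 1.5,"wx": 0,"wy": 0,"wz": 0,"claw": 3.1},
    {"x": 0,"y": 0,"z": 1.5,"wx": 0,"wy": 0,"wz": 0,"claw": 3.1},
    {"x": 0,"y": 0,"z": 1.4,"wx": 0,"wy": 0,"wz": 0,"claw": 3.1},
    {"x": 0,"y": 0,"z": 0,"wx": 0,"wy": 0,"wz": 0,"claw": 3.1},
    {"x": 0,"y": 0,"z": 0,"wx": 0,"wy": 0,"wz": 0,"claw": 3.1}
  ]
}}

```text
t: 10.35
ee_pos: [595.2, 47.0, 245.8]
eef_rot: [0.999, 0.05, 0.001, 0.0]
wrist_force: [0.2, -0.3, 0.9]
width: 0.356
```

```bash
python3 - <<'E'
from h import *
st(bot.read_state()); two('5')
im=cam('wrist','w5.png')
E
```

```text
t 10.35 pos [595.2  47.  245.8] yaw 5.78 c [38.3 25.8] A [42.5  8.1] B [20.6 30. ] F [ 0.3 -0.1] 0.9 g 31.0
```

View pics/c5.png

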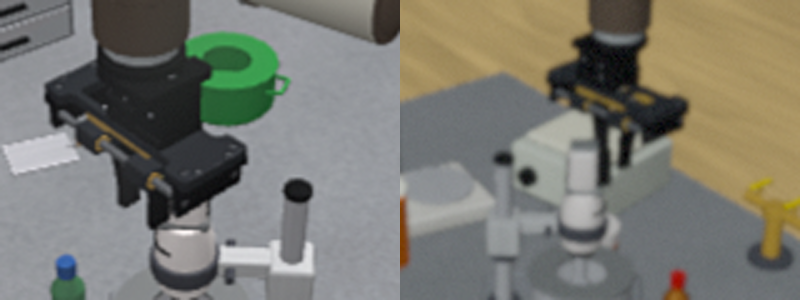

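View pics/w5.png

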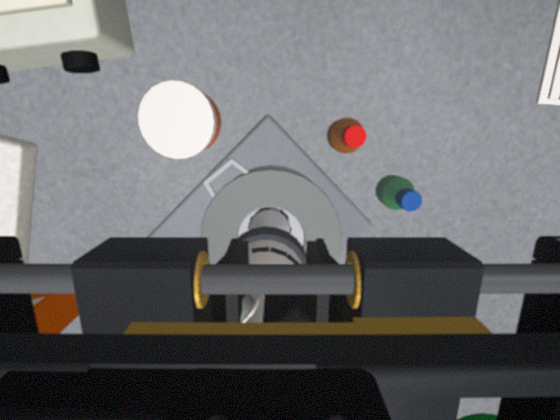

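>>> {"op": "step_arm", "data": {
  "deltas": [
    {"x": -0.28,"y": -0.28,"z": 0,"wx": 0,"wy": 0,"wz": 0,"claw": 3.1},
    {"x": -0.14,"y": -0.14,"z": 0,"wx": 0,"wy": 0,"wz": 0,"claw": 3.1},
    {"x": 0,"y": 0,"z": 0,"wx": 0,"wy": 0,"wz": 0,"claw": 3.1}
  ]
}}

```text
t: 10.8
ee_pos: [590.2, 50.8, 245.1]
eef_rot: [0.999, 0.05, 0.001, 0.0]
wrist_force: [-0.1, 0.1, 0.4]
width: 0.357
```

```bash
python3 -c "
from h import *
st(bot.read_state())"
```

```text
t 10.8 pos [590.2  50.8 245.1] yaw 5.79 c [32.  25.5] A [36.3  7.8] B [14.3 29.7] F [-0.2  0. ] 0.4 g 31.1
```

>>> {"op": "step_arm", "data": {
  "deltas": [
    {"x": -0.14,"y": -0.14,"z": 0,"wx": 0,"wy": 0,"wz": 0,"claw": 3.1},
    {"x": 0,"y": 0,"z": 0,"wx": 0,"wy": 0,"wz": 0,"claw": 3.1}
  ]
}}

```text
t: 11.0
ee_pos: [589.1, 51.7, 245.1]
eef_rot: [0.999, 0.05, 0.001, 0.0]
wrist_force: [2.5, -3.1, 1.3]
width: 0.355
```

```bash
python3 -c "
from h import *
st(bot.read_state())"
```

```text
t 11.0 pos [589.1  51.7 245.1] yaw 5.77 c [30.5 25.5] A [34.7  7.9] B [12.9 29.7] F [ 3.9 -0.8] 1.3 g 30.8
```

>>> {"op": "step_arm", "data": {
  "deltas": [
    {"x": -0.14,"y": -0.14,"z": 0,"wx": 0,"wy": 0,"wz": 0,"claw": 3.1},
    {"x": 0,"y": 0,"z": 0,"wx": 0,"wy": 0,"wz": 0,"claw": 3.1}
  ]
}}

```text
t: 11.2
ee_pos: [587.4, 53.1, 245.1]
eef_rot: [0.999, 0.05, 0.001, 0.0]
wrist_force: [2.5, -2.6, 1.1]
width: 0.357
```

```bash
python3 -c "
from h import *
st(bot.read_state())"
```

```text
t 11.2 pos [587.4  53.1 245.1] yaw 5.77 c [28.4 25.6] A [32.6  7.9] B [10.7 29.8] F [ 3.6 -0.5] 1.1 g 31.0
```

>>> {"op": "step_arm", "data": {
  "deltas": [
    {"x": -0.14,"y": -0.14,"z": 0,"wx": 0,"wy": 0,"wz": 0,"claw": 3.1},
    {"x": -0.14,"y": -0.14,"z": 0,"wx": 0,"wy": 0,"wz": 0,"claw": 3.1},
    {"x": -0.14,"y": -0.14,"z": 0,"wx": 0,"wy": 0,"wz": 0,"claw": 3.1},
    {"x": 0,"y": 0,"z": 0,"wx": 0,"wy": 0,"wz": 0,"claw": 3.1}
  ]
}}

```text
t: 11.6
ee_pos: [582.9, 56.9, 245.1]
eef_rot: [0.999, 0.05, 0.001, 0.0]
wrist_force: [4.7, -4.1, 0.9]
width: 0.36
```

```bash
python3 -c "
from h import *
st(bot.read_state())"
```

```text
t 11.6 pos [582.9  56.9 245.1] yaw 5.78 c [22.4 25.6] A [26.8  7.8] B [ 4.6 30. ] F [ 6.3 -0.2] 0.9 g 31.3
```

>>> {"op": "step_arm", "data": {
  "deltas": [
    {"x": -0.14,"y": -0.14,"z": 0,"wx": 0,"wy": 0,"wz": 0,"claw": 3.1},
    {"x": -0.14,"y": -0.14,"z": 0,"wx": 0,"wy": 0,"wz": 0,"claw": 3.1},
    {"x": 0,"y": 0,"z": 0,"wx": 0,"wy": 0,"wz": 0,"claw": 3.1}
  ]
}}

```text
t: 11.9
ee_pos: [580.5, 58.9, 245.2]
eef_rot: [0.999, 0.051, 0.002, 0.001]
wrist_force: [5.3, -6.0, 1.2]
width: 0.357
```

```bash
python3 -c "
from h import *
st(bot.read_state())"
```

```text
t 11.9 pos [580.5  58.9 245.2] yaw 5.79 c [19.3 25.7] A [23.6  8. ] B [ 1.6 29.9] F [ 7.9 -1.3] 1.2 g 31.1
```

>>> {"op": "step_arm", "data": {
  "deltas": [
    {"x": -0.1,"y": -0.1,"z": 0,"wx": 0,"wy": 0,"wz": 0,"claw": 3.1},
    {"x": -0.14,"y": 0.14,"z": 0,"wx": 0,"wy": 0,"wz": 0,"claw": 3.1},
    {"x": 0,"y": 0,"z": 0,"wx": 0,"wy": 0,"wz": 0,"claw": 3.1}
  ]
}}

```text
t: 12.2
ee_pos: [580.1, 58.9, 245.4]
eef_rot: [0.999, 0.051, 0.004, -0.0]
wrist_force: [10.3, -3.7, -1.9]
width: 0.357
```

```bash
python3 -c "
from h import *
st(bot.read_state())"
```

```text
t 12.2 pos [580.1  58.9 245.4] yaw 5.79 c [19.  25.4] A [23.3  7.7] B [ 1.3 29.6] F [10.3  3.7] -1.9 g 31.1
```

>>> {"op": "step_arm", "data": {
  "deltas": [
    {"x": -0.14,"y": 0.14,"z": 0,"wx": 0,"wy": 0,"wz": 0,"claw": 3.1},
    {"x": 0,"y": 0,"z": 0,"wx": 0,"wy": 0,"wz": 0,"claw": 3.1}
  ]
}}

```text
t: 12.4
ee_pos: [579.8, 58.5, 245.5]
eef_rot: [0.999, 0.051, 0.006, -0.001]
wrist_force: [12.7, -2.8, -1.9]
width: 0.356
```

```bash
python3 -c "
from h import *
st(bot.read_state())"
```

```text
t 12.4 pos [579.8  58.5 245.5] yaw 5.81 c [19.1 24.9] A [23.4  7.2] B [ 1.4 29.1] F [11.6  5.9] -1.9 g 31.0
```

>>> {"op": "step_arm", "data": {
  "deltas": [
    {"x": -0.14,"y": 0.14,"z": 0,"wx": 0,"wy": 0,"wz": 0,"claw": 3.1},
    {"x": 0,"y": 0,"z": 0,"wx": 0,"wy": 0,"wz": 0,"claw": 3.1}
  ]
}}

```text
t: 12.6
ee_pos: [578.9, 57.4, 245.7]
eef_rot: [0.999, 0.051, 0.006, -0.001]
wrist_force: [13.2, -2.1, -1.7]
width: 0.36
```

```bash
python3 -c "
from h import *
st(bot.read_state())"
```

```text
t 12.6 pos [578.9  57.4 245.7] yaw 5.83 c [19.1 23.5] A [23.5  5.7] B [ 1.3 27.8] F [11.5  6.7] -1.7 g 31.3
```

>>> {"op": "step_arm", "data": {
  "deltas": [
    {"x": -0.06,"y": 0.22,"z": 0,"wx": 0,"wy": 0,"wz": 0,"claw": 3.1},
    {"x": 0,"y": 0,"z": 0,"wx": 0,"wy": 0,"wz": 0,"claw": 3.1}
  ]
}}

```text
t: 12.8
ee_pos: [577.6, 55.3, 245.7]
eef_rot: [0.999, 0.051, 0.005, -0.002]
wrist_force: [9.6, -0.5, -0.4]
width: 0.362
```

```bash
python3 -c "
from h import *
st(bot.read_state())"
```

```text
t 12.8 pos [577.6  55.3 245.7] yaw 5.81 c [19.4 21.1] A [23.8  3.2] B [ 1.5 25.4] F [7.7 5.7] -0.4 g 31.5
```

>>> {"op": "step_arm", "data": {
  "deltas": [
    {"x": -0.14,"y": 0.14,"z": 0,"wx": 0,"wy": 0,"wz": 0,"claw": 3.1},
    {"x": 0,"y": 0,"z": 0,"wx": 0,"wy": 0,"wz": 0,"claw": 3.1}
  ]
}}

```text
t: 13.0
ee_pos: [576.6, 54.1, 245.7]
eef_rot: [0.999, 0.051, 0.005, -0.002]
wrist_force: [10.2, 0.3, 0.0]
width: 0.362
```

```bash
python3 -c "
from h import *
st(bot.read_state())"
```

```text
t 13.0 pos [576.6  54.1 245.7] yaw 5.82 c [19.4 19.5] A [23.8  1.6] B [ 1.5 23.8] F [7.7 6.7] 0.0 g 31.5
```

>>> {"op": "step_arm", "data": {
  "deltas": [
    {"x": -0.14,"y": 0.14,"z": 0,"wx": 0,"wy": 0,"wz": 0,"claw": 3.1},
    {"x": 0,"y": 0,"z": 0,"wx": 0,"wy": 0,"wz": 0,"claw": 3.1}
  ]
}}

```text
t: 13.2
ee_pos: [575.4, 52.7, 245.7]
eef_rot: [0.999, 0.051, 0.005, -0.002]
wrist_force: [10.6, 1.4, -0.4]
width: 0.355
```

```bash
python3 -c "
from h import *
st(bot.read_state())"
```

```text
t 13.2 pos [575.4  52.7 245.7] yaw 5.82 c [19.3 17.6] A [23.5  0. ] B [ 1.7 21.8] F [7.3 7.8] -0.4 g 30.9
```

>>> {"op": "step_arm", "data": {
  "deltas": [
    {"x": -0.14,"y": 0.14,"z": 0,"wx": 0,"wy": 0,"wz": 0,"claw": 3.1},
    {"x": 0,"y": 0,"z": 0,"wx": 0,"wy": 0,"wz": 0,"claw": 3.1}
  ]
}}

```text
t: 13.4
ee_pos: [574.3, 51.3, 245.7]
eef_rot: [0.999, 0.051, 0.006, -0.002]
wrist_force: [10.7, 1.4, -0.5]
width: 0.355
```

```bash
python3 -c "
from h import *
st(bot.read_state())"
```

```text
t 13.4 pos [574.3  51.3 245.7] yaw 5.82 c [19.3 15.8] A [23.6 -1.8] B [ 1.7 20. ] F [7.4 7.8] -0.5 g 30.9
```

>>> {"op": "step_arm", "data": {
  "deltas": [
    {"x": -0.14,"y": 0.14,"z": 0,"wx": 0,"wy": 0,"wz": 0,"claw": 3.1},
    {"x": 0,"y": 0,"z": 0,"wx": 0,"wy": 0,"wz": 0,"claw": 3.1}
  ]
}}

```text
t: 13.6
ee_pos: [573.8, 50.7, 245.8]
eef_rot: [0.999, 0.051, 0.007, -0.003]
wrist_force: [11.5, 4.0, -0.5]
width: 0.355
```

```bash
python3 -c "
from h import *
st(bot.read_state())"
```

```text
t 13.6 pos [573.8  50.7 245.8] yaw 5.81 c [19.3 15. ] A [23.6 -2.6] B [ 1.7 19.2] F [ 6.4 10.4] -0.5 g 30.9
```

>>> {"op": "step_arm", "data": {
  "deltas": [
    {"x": -0.1,"y": 0.1,"z": 0,"wx": 0,"wy": 0,"wz": 0,"claw": 3.1},
    {"x": 0,"y": 0,"z": 0,"wx": 0,"wy": 0,"wz": 0,"claw": 3.1}
  ]
}}

```text
t: 13.8
ee_pos: [573.7, 50.5, 245.8]
eef_rot: [0.999, 0.051, 0.008, -0.004]
wrist_force: [13.1, 6.5, -2.1]
width: 0.36
```

```bash
python3 -c "
from h import *
st(bot.read_state())"
```

```text
t 13.8 pos [573.7  50.5 245.8] yaw 5.82 c [19.4 14.8] A [23.8 -3. ] B [ 1.6 19.1] F [ 6.  13.4] -2.1 g 31.3
```

The button's stop is at 19.1, where the force climbs with no travel, and the trigger is still held at its own stop. Now I'll ease the trigger with the button held.

>>> {"op": "step_arm", "data": {
  "deltas": [
    {"x": 0.14,"y": 0.14,"z": 0,"wx": 0,"wy": 0,"wz": 0,"claw": 3.1},
    {"x": 0.14,"y": 0.14,"z": 0,"wx": 0,"wy": 0,"wz": 0,"claw": 3.1},
    {"x": 0,"y": 0,"z": 0,"wx": 0,"wy": 0,"wz": 0,"claw": 3.1}
  ]
}}

```text
t: 14.1
ee_pos: [575.4, 49.0, 245.7]
eef_rot: [0.999, 0.051, 0.006, -0.004]
wrist_force: [8.8, 10.3, -0.0]
width: 0.36
```

```bash
python3 -c "
from h import *
st(bot.read_state())"
```

```text
t 14.1 pos [575.4  49.  245.7] yaw 5.84 c [21.7 14.7] A [26.1 -3. ] B [ 3.9 19. ] F [ 0.3 13.5] -0.0 g 31.3
```

>>> {"op": "step_arm", "data": {
  "deltas": [
    {"x": 0.14,"y": 0.14,"z": 0,"wx": 0,"wy": 0,"wz": 0,"claw": 3.1},
    {"x": 0,"y": 0,"z": 0,"wx": 0,"wy": 0,"wz": 0,"claw": 3.1}
  ]
}}

```text
t: 14.3
ee_pos: [576.7, 47.9, 245.7]
eef_rot: [0.999, 0.051, 0.006, -0.005]
wrist_force: [7.3, 10.7, 1.0]
width: 0.357
```

```bash
python3 -c "
from h import *
st(bot.read_state())"
```

```text
t 14.3 pos [576.7  47.9 245.7] yaw 5.85 c [23.3 14.7] A [27.6 -3. ] B [ 5.6 18.9] F [-1.1 13. ] 1.0 g 31.0
```

>>> {"op": "step_arm", "data": {
  "deltas": [
    {"x": 0.14,"y": 0.14,"z": 0,"wx": 0,"wy": 0,"wz": 0,"claw": 3.1},
    {"x": 0,"y": 0,"z": 0,"wx": 0,"wy": 0,"wz": 0,"claw": 3.1}
  ]
}}

```text
t: 14.5
ee_pos: [577.6, 46.9, 245.6]
eef_rot: [0.999, 0.051, 0.005, -0.005]
wrist_force: [6.6, 11.8, 2.1]
width: 0.354
```

```bash
python3 -c "
from h import *
st(bot.read_state())"
```

```text
t 14.5 pos [577.6  46.9 245.6] yaw 5.82 c [24.7 14.5] A [28.9 -3.1] B [ 7.1 18.6] F [-2.4 13.3] 2.1 g 30.8
```

>>> {"op": "step_arm", "data": {
  "deltas": [
    {"x": 0.14,"y": 0.14,"z": 0,"wx": 0,"wy": 0,"wz": 0,"claw": 3.1},
    {"x": 0.07,"y": 0.07,"z": 0,"wx": 0,"wy": 0,"wz": 0,"claw": 3.1},
    {"x": 0,"y": 0,"z": 0,"wx": 0,"wy": 0,"wz": 0,"claw": 3.1}
  ]
}}

```text
t: 14.8
ee_pos: [578.4, 46.0, 245.2]
eef_rot: [0.999, 0.051, 0.004, -0.006]
wrist_force: [2.0, 15.4, 3.9]
width: 0.357
```

```bash
python3 -c "
from h import *
st(bot.read_state())"
```

```text
t 14.8 pos [578.4  46.  245.2] yaw 5.81 c [25.9 14.3] A [30.2 -3.4] B [ 8.2 18.5] F [-8.2 13.2] 3.9 g 31.0
```

>>> {"op": "step_arm", "data": {
  "deltas": [
    {"x": 0.14,"y": -0.14,"z": 0,"wx": 0,"wy": 0,"wz": 0,"claw": 3.1},
    {"x": 0.14,"y": -0.14,"z": 0,"wx": 0,"wy": 0,"wz": 0,"claw": 3.1},
    {"x": 0.14,"y": -0.14,"z": 0,"wx": 0,"wy": 0,"wz": 0,"claw": 3.1},
    {"x": 0,"y": 0,"z": 0,"wx": 0,"wy": 0,"wz": 0,"claw": 3.1}
  ]
}}

```text
t: 15.2
ee_pos: [580.0, 45.9, 244.2]
eef_rot: [0.999, 0.051, -0.0, -0.001]
wrist_force: [0.0, 5.9, 1.4]
width: 0.355
```

```bash
python3 -c "
from h import *
st(bot.read_state())"
```

```text
t 15.2 pos [580.   45.9 244.2] yaw 5.79 c [27.2 15.3] A [31.4 -2.4] B [ 9.5 19.4] F [-3.7  4.6] 1.4 g 30.9
```

>>> {"op": "step_arm", "data": {
  "deltas": [
    {"x": 0.14,"y": -0.14,"z": 0,"wx": 0,"wy": 0,"wz": 0,"claw": 3.1},
    {"x": 0.14,"y": -0.14,"z": 0,"wx": 0,"wy": 0,"wz": 0,"claw": 3.1},
    {"x": 0.14,"y": -0.14,"z": 0,"wx": 0,"wy": 0,"wz": 0,"claw": 3.1},
    {"x": 0,"y": 0,"z": 0,"wx": 0,"wy": 0,"wz": 0,"claw": 3.1}
  ]
}}

```text
t: 15.6
ee_pos: [583.7, 47.8, 244.0]
eef_rot: [0.999, 0.05, -0.001, 0.001]
wrist_force: [-0.7, -0.6, -0.6]
width: 0.355
```

```bash
python3 -c "
from h import *
st(bot.read_state())"
```

```text
t 15.6 pos [583.7  47.8 244. ] yaw 5.73 c [28.8 19.1] A [33.   1.5] B [11.2 23.3] F [-0.2 -0.9] -0.6 g 30.9
```

There's no force with finger A at 33 mm, where a free trigger would push about 4 N, so the catch holds. I'll back off diagonally and then go up.

>>> {"op": "step_arm", "data": {
  "deltas": [
    {"x": 0.7,"y": 0,"z": 0,"wx": 0,"wy": 0,"wz": 0,"claw": 3.1},
    {"x": 0.7,"y": 0,"z": 0,"wx": 0,"wy": 0,"wz": 0,"claw": 3.1},
    {"x": 0,"y": 0,"z": -1,"wx": 0,"wy": 0,"wz": 0,"claw": 3.1},
    {"x": 0,"y": 0,"z": -4,"wx": 0,"wy": 0,"wz": 0,"claw": 3.1},
    {"x": 0,"y": 0,"z": -4,"wx": 0,"wy": 0,"wz": 0,"claw": 3.1},
    {"x": 0,"y": 0,"z": -4,"wx": 0,"wy": 0,"wz": 0,"claw": 3.1},
    {"x": -4,"y": 0,"z": 0,"wx": 0,"wy": 0,"wz": 0,"claw": 3.1},
    {"x": -4,"y": 0,"z": 0,"wx": 0,"wy": 0,"wz": 0,"claw": 3.1},
    {"x": -4,"y": 0,"z": 0,"wx": 0,"wy": 0,"wz": 0,"claw": 3.1},
    {"x": 0,"y": 0,"z": 0,"wx": 0,"wy": 0,"wz": 0,"claw": 3.1},
    {"x": 0,"y": 0,"z": 0,"wx": 0,"wy": 0,"wz": 0,"claw": 3.1}
  ]
}}

```text
t: 16.7
ee_pos: [478.4, 37.8, 376.2]
eef_rot: [0.999, 0.05, 0.002, -0.0]
wrist_force: [0.1, 0.6, 0.3]
width: 0.352
```

```bash
python3 - <<'E'
from h import *
s=bot.read_state(); st(s)
im=cam('wrist','w6.png'); cv2.imwrite('pics/w6c.png',cv2.resize(im[40:180,190:370,::-1],(720,560),interpolation=cv2.INTER_CUBIC))
a=cam('scene','s6.png')
cv2.imwrite('pics/s6c.png',cv2.resize(a[190:320,190:350,::-1],(720,585),interpolation=cv2.INTER_CUBIC))
R=Ro.from_euler('z',YAW,degrees=True).as_matrix()
for k,v in {'trig out':[36,0,264],'trig lock':[29,0,264]}.items():
    print(k,((wproj(s,np.r_[AX,0]+R@v)[0]-[190,40])*4).round())
for n in ['pot_mouth','mixer_top','mixer_foot','trigger_face']:
    print(n,[(np.round(d['at'],1).tolist(),round(d['score'],2)) for d in bot.place_of('scene',n)])
E
```

```text
t 16.7 pos [478.4  37.8 376.2] yaw 5.78 c [-46.3 -55.4] A [-42.2 -72.9] B [-63.9 -51.3] F [-0.3  0.5] 0.3 g 30.6
trig out [446. 205.]
trig lock [420. 232.]
pot_mouth [([211.3, 276.3, 68.6], 0.87), ([205.8, -308.4, 70.8], 0.59), ([549.6, 52.9, 82.5], 0.56)]
mixer_top [([547.6, 51.6, 273.5], 0.94), ([664.8, -27.8, 1.6], 0.31)]
mixer_foot [([547.8, 52.7, 29.2], 0.93)]
trigger_face [([570.4, 30.4, 246.3], 0.63)]
```

View pics/w6c.png

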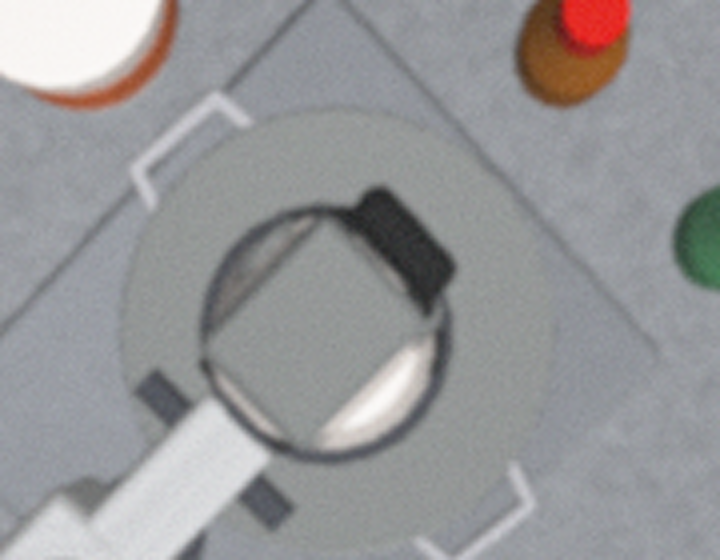

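View pics/s6c.png

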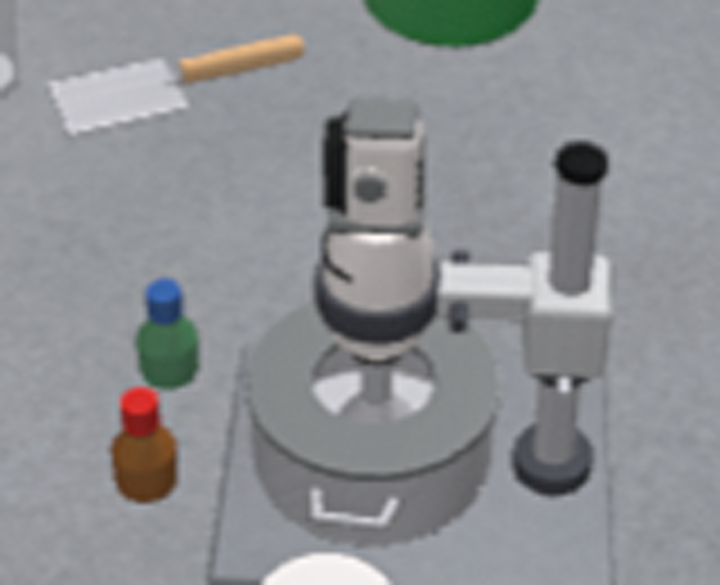

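The wrist crop shows the trigger sitting about half in at (410,245) (out earlier) and the button nearly flush. The scene crop shows the sleeve on its collar at (560,375) and the foot inside the pot. The bottles and the spatula haven't moved. I'm handing in.

```bash
python3 -c "
from plant import bot
print(bot.job_done())"
```

```text
the job is handed in; nothing more can be done
None
```

The mixer is down in the covered pot and locked on by itself. I handed the job in at about 17 s, with the gripper up and clear of everything.

**Pushing down:** I pushed the grip down with closed fingers until it stopped. The force climbed to 13.8 N with no more travel, with the fingertips at about 275 mm, the expected height of the top when fully down.

**Locking on:** With the jaws fixed 31 mm apart, I squeezed the trigger to its stop, pressed the button to its stop, then eased the trigger with the button held. The button was let go last.

**Last checks:**
- **Lock:** With the finger where an unlocked trigger would have pushed back with about 4 N, there was no force. The wrist picture shows the trigger resting about half in and the button nearly flush.
- **Mixer height:** The scene camera's network put the foot at 29 mm and the top at 273.5 mm (28 and 275 expected), and the sleeve is down on its collar.
- **Pot and other things:** The pot's mouth is still at (550, 53) mm, within the network's error of where it started. The tub, both dye bottles and the spatula look unmoved. I did not re-check the scale, carton or beaker at the end, but the arm never went near them.

**Problems along the way:** The first two move calls were refused because each row needs all its keys; nothing moved. The networks disagreed by a few mm on the trigger and button, so I relied on the contact forces there. Friction on the trigger made the sideways slide stick at first, so I eased the squeeze slightly; the trigger stayed at its stop.

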